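# Stand the toppled measuring cylinder up in its bin

### The job

Two measuring cylinders have toppled in the deep grey bin and lean over its rim. Take the taller, thicker one, tip it upright without lifting it out of the bin, and leave it standing free on its foot on the bin's floor; leave the smaller one leaning as it is.

Things in the scene. Friction and masses are not known exactly. Their poses are not given: they have to be found in the camera images.
- tall_center (a point): The taller white measuring cylinder: round shaft 30 mm thick, hexagonal foot 64 mm across flats and 10 mm thick, 280 mm tall, 160 g. At the start its foot is against the bin's -y wall and its shaft leans about 37 degrees on the +y rim, the last 90 mm sticking out. This point is on its axis half-way up, 140 mm from each end; z runs along the shaft, foot to top; x level.
- small_center (a point): The smaller measuring cylinder, to be left alone: same shape, shaft 20 mm thick, foot 48 mm across, 225 mm tall, leaning the same way (39 degrees) in the bin's other compartment. This point is on its axis half-way up, 112.5 mm from each end; z runs from foot to top.
- bin: Grey open bin, fixed to the bench: outside 215 (x) by 160 (y) by 165 mm high, walls and floor 5 mm. A full-height 5 mm partition at x = 0 makes two compartments, 100 (x) by 150 (y) mm inside, centred at x = -52.5 and +52.5 mm; either may hold the tall cylinder, up to 6 mm off its centre line. Origin: centre of the underside, z up; inner floor at z = 5 mm. Place and yaw vary.

How it is judged:
At the end, for the whole second after the job is handed in: The tall cylinder stands by itself on the floor inside the bin, upright within about 6 degrees, its middle 138 to 153 mm above the bench (145 mm when standing flat); the small cylinder's middle is within 25 mm of where it was (angle between tall_center's own z axis and vertical below 0.1 rad and height (world z) of tall_center between 0.138 and 0.153 m and x of tall_center in the frame of bin between -0.1 and 0.1 m and y of tall_center in the frame of bin between -0.07 and 0.07 m and distance of small_center from where it was at the start of the episode below 0.025 m); the robot touches nothing.
It fails at once if the tall cylinder is lifted out of the bin (its middle rises more than 290 mm above the bench; when its foot is level with the rim the middle is at 305 mm) (height (world z) of tall_center above 0.29 m).
It fails at once if the small cylinder is moved by more than 40 mm (distance of small_center from where it was at the start of the episode above 0.04 m).
It also fails if it takes over 40 s, if anything falls off the work surface, if the arm or the gripper's body presses on something with over 40 N, if the wrist force passes 120 N, or if a joint passes its speed limit or range.

### The arm

A 6-joint arm with a two-finger parallel gripper is mounted at the origin on the work surface. World frame = base frame: x ahead of the robot, y to its left, z up, the work surface at z = 0. Lengths are in m, angles in rad, forces in N, time in s.
With the tool pointing down it reaches from about 0.375 to 0.975 m from the base axis. Payload 3.8 kg.
Tool frame: the origin (TCP) lies at the very end of the fingers, on their centre line; the grasp point (between the pads) lies 19 mm behind it; z points along the fingers, y is the direction in which the jaws open and shut (so a half turn about z gives the same grasp; the last joint's range is limited). The gripper opens to 85 mm and grips with 20 to 120 N. Pads are 22 mm wide; open, the fingers measure 114 mm over their backs; the gripper's body (76 mm by 85 mm) begins 54 mm behind the grasp point. The pads swing forward as they close: fully open they stand 13 mm farther back than shut.
Start: joints at [-1.304, 0.264, 1.604, -0, 1.274, -0.037], TCP at [0.202, -0.644, 0.231] pointing down, gripper open.
Joint ranges: [-2.63, 2.63], [-0.94, 2.18], [0.31, 2.57], [-1.31, 4.45], [0, 2.66], [-2.55, 2.55]. Speed limits (rad/s): [2.57, 2.57, 3.14, 3.14, 3.14, 3.14].

### API

Orientations are given as a rotation vector (axis times angle).
In Python, from workcell import status, read_camera, camera_info, order gives the robot as it stands.
- The arm moves only by the tool move_arm, never from a script. Its argument "deltas" is a list of rows, each a list of 3 entries, a list of its own where there are three numbers: the turn, a rotation vector about the world's x, y, z as a fraction of full scale, then the shift along the world's x, y, z as a fraction of full scale, then the closure, from -1 (fully open) to 1 (shut), so that 0 is half open. A call has 1 to 20 rows; each row is the pose to reach, as a shift and turn from the pose commanded when the call began; what a row does not reach only later rows make up. Full scale, the value 1, is 0.1 m for a shift and pi/2 rad for a turn. A row lasts 1/8 s, in which the tool goes at most 62.5 mm and 10.7 degrees, less where a joint would pass 70% of its speed; a pose out of reach is approached as far as the arm can. A call with a number of a shift or a turn outside -1 to 1 is refused whole. A call with a gripper value outside its range is refused whole. The fingers move at their own pace and stop on an object; "grip_force" is the grip in N (left out, the last holds). Time passes only in rows, so rows that repeat a pose let the fingers close. It gives the time, the measured TCP pose, the force and the opening at its end, in the units of the state.
- status.read_state(): the state, without advancing time (a new reading comes with each control period).
- read_camera(name): name is "scene" or "top" or "wrist"; returns (picture, depth): 420x560x3 uint8, red, green, blue; 420x560 float32, m along the optical axis (not along the pixel's ray), 0 where there is no reading.
- camera_info(name): a dict with "K" (3x3 intrinsics, pixels), "R" (3x3) and "t" (3): a world point X has camera coordinates R X + t. Camera axes: x right, y down, z forward; pixel columns grow to the right and rows downward; lengths in m; the calibration is good to about 2 mm. A picture is of the moment at which its call begins: read the wrist's pose just before it. camera_info takes no time and is no camera call; for the wrist camera it gives the pose at the moment of the call.
- order.finish_job(): hands the job in, once; it reports no verdict.
The state is a dict: "time": time; "q": joint angles; "joint_vel": joint speeds; "joint_torque": joint torques, N m; "tool_pos": TCP position; "tcp_rot": TCP orientation; "wrist_force": force on the tool from outside, world axes, zero at the start; "torque": the same for the moment, N m; "width": opening from 0.0 (shut) to 1.0 (fully open).
Only numpy, scipy, OpenCV 4.12 (cv2) and the standard library are available. Lean on these libraries where they do the work, as an engineer would, in place of code of your own. Each camera call takes 0.05 s, during which the arm holds its last target. There are 200 camera calls.

## Working session

There is one attempt and no reset: what is moved stays moved. The work goes in short steps, Python scripts to look and compute and a tool call to move; the robot and the scene stay as the last step left them, time stands still between calls to the robot, and variables do not carry over. Pictures are saved under pics/ and viewed, about 8 in all and at most 12, crops included, and the job is handed in when it is done.

Besides the shell and the picture viewer there is one more tool, called after "Request:" by a JSON object that holds its "method" and its "body". move_arm: Moves the arm, as the interface text tells. Its arguments: {"type":"object","properties":{"deltas":{"type":"array","items":{"type":"array"}},"grip_force":{"type":"number"}},"required":["deltas"]}

```bash
mkdir -p pics
python3 - <<'E'
from workcell import status, read_camera, camera_info, order
import numpy as np, cv2
print(status.read_state())
for n in ["scene","top"]:
    im,d=read_camera(n); c=camera_info(n)
    np.savez(f"{n}0.npz",im=im,d=d,**c); print(n,c)
    cv2.imwrite(f"pics/{n}0.png",im[:,:,::-1])
E
```

```text
{'time': 0.0, 'q': array([-1.30393386e+00,  2.64767270e-01,  1.60536790e+00,  6.07370761e-05,
        1.27371933e+00, -3.68932108e-02]), 'joint_vel': array([-2.93661901e-04, -8.77068593e-04, -2.29772610e-03, -5.57008465e-05,
        2.21167510e-03,  2.15080355e-03]), 'joint_torque': array([-1.63609271e-03, -5.15113521e+01, -3.67315328e+01, -7.83326777e-05,
        1.29048864e-02,  5.69857590e-06]), 'tool_pos': array([ 0.20172477, -0.64338301,  0.22995583]), 'tcp_rot': array([-3.10320548e+00, -4.74937421e-01,  3.16808607e-04]), 'wrist_force': array([ 0.71202884,  0.10118318, -0.68124852]), 'torque': array([ 0.05562549,  0.00666644, -0.00116795]), 'width': 0.9997174242804328}
scene {'K': array([[429.79807209,   0.        , 277.11638982],
       [  0.        , 429.79807209, 210.58168408],
       [  0.        ,   0.        ,   1.        ]]), 'R': array([[-0.92290355,  0.38500397, -0.00457984],
       [ 0.33188599,  0.78943032, -0.51638306],
       [-0.19519406, -0.47809174, -0.85634547]]), 't': array([ 0.54247382, -0.13870159,  0.86193158])}
top {'K': array([[405.60087654,   0.        , 282.87976778],
       [  0.        , 405.60087654, 206.63473763],
       [  0.        ,   0.        ,   1.        ]]), 'R': array([[ 0.01695396, -0.99982925, -0.00735013],
       [-0.99914082, -0.01666333, -0.03794664],
       [ 0.03781768,  0.00798716, -0.99925273]]), 't': array([-0.02474023,  0.56770587,  0.74491808])}
```

View pics/scene0.png

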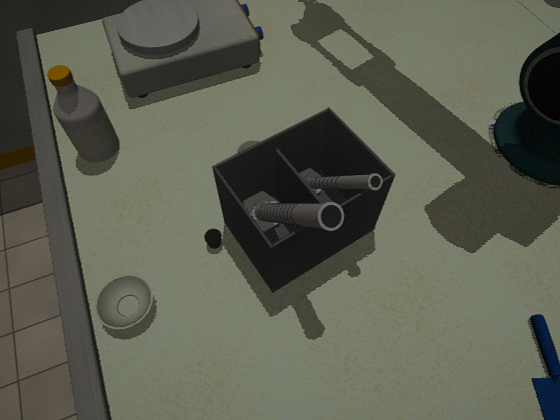

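View pics/top0.png

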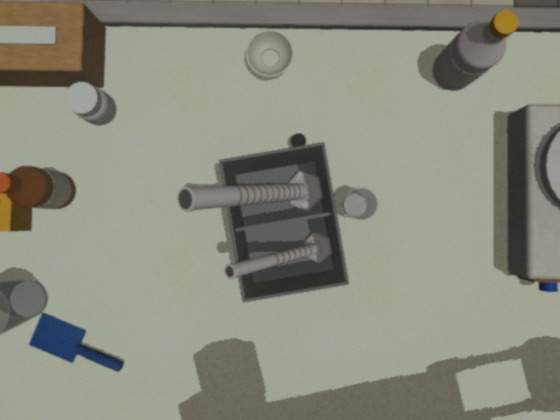

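The scene view shows the tall cylinder's open end at about (331,216) and its foot at (262,205). The top view has its end at (188,197) and foot at (305,190), with rim corners at about (221,160), (323,145), (347,283) and (243,300). Next I'll measure these.

```bash
cat > h.py <<'E'
import numpy as np, cv2
def cloud(im,d,K,R,t):
    v,u=np.mgrid[0:420,0:560]; 
    P=np.stack([(u-K[0,2])/K[0,0]*d,(v-K[1,2])/K[1,1]*d,d],-1)
    return (P-t)@R     # world
def ray(px,z,K,R,t):
    r=np.linalg.inv(K)@[px[0],px[1],1]; r=R.T@r; o=-R.T@t
    return o+r*(z-o[2])/r[2]
E
python3 - <<'E'
from h import *
D={n:dict(np.load(n+"0.npz")) for n in("top","scene")}
T=D["top"]; P=cloud(**T)
m=(np.abs(P[...,2]-.165)<.012)&(T["d"]>0); g=T["im"].max(-1)
m&=(g<125); m[:130]=0;m[310:]=0;m[:,:205]=0;m[:,360:]=0
rect=cv2.minAreaRect(P[m][:,:2].astype(np.float32)*1000); print(rect)
(cx,cy),(w,h),a=rect; bx=cv2.boxPoints(rect)/1000; print(bx)
e=max([bx[1]-bx[0],bx[2]-bx[1]],key=np.linalg.norm); e*=np.sign(e[0]); yaw=np.arctan2(e[1],e[0])
print("colour px corners at z .165",[ray(p,.165,T["K"],T["R"],T["t"]).round(4) for p in[(221,160),(323,145),(347,283),(243,300)]])
print("bin",cx/1000,cy/1000,yaw)
Rb=np.array([[np.cos(yaw),-np.sin(yaw),0],[np.sin(yaw),np.cos(yaw),0],[0,0,1]]); c=np.array([cx/1000,cy/1000,0])
for n in D:
    Q=(cloud(**D[n])-c)@Rb; ok=D[n]["d"]>0
    for s,x0,x1 in(("tall",.01,.1),("small",-.1,-.01)):
        print(n,s)
        for y in np.arange(-.06,.19,.02):
            k=ok&(Q[...,0]>x0)&(Q[...,0]<x1)&(abs(Q[...,1]-y)<.003)&(Q[...,2]>.012)&(g>-1)
            k&=(D[n]["im"].max(-1)>85)
            if k.sum()>5: q=Q[k]; print(round(y,3),k.sum(),q[:,0].min().round(3),q[:,0].max().round(3),"x@top",q[q[:,2].argmax()].round(3), np.percentile(q[:,2],[5,50,95]).round(3))
E
```

```text
((540.6065063476562, -16.704444885253906), (215.1187286376953, 160.12454223632812), 10.799036979675293)
[[ 0.4199511   0.04178712]
 [ 0.4499528  -0.11550169]
 [ 0.6612619  -0.07519601]
 [ 0.6312602   0.0820928 ]]
colour px corners at z .165 [array([0.6302, 0.077 , 0.165 ]), array([ 0.6551, -0.0746,  0.165 ]), array([ 0.4515, -0.1126,  0.165 ]), array([0.4239, 0.0399, 0.165 ])]
bin 0.5406065063476563 -0.016704444885253907 0.18847872
top tall
-0.06 97 0.023 0.074 x@top [ 0.035 -0.063  0.048] [0.041 0.043 0.047]
-0.04 122 0.015 0.084 x@top [ 0.05  -0.038  0.063] [0.026 0.034 0.06 ]
-0.02 71 0.029 0.072 x@top [ 0.055 -0.018  0.092] [0.013 0.081 0.089]
0.0 62 0.035 0.06 x@top [0.046 0.002 0.117] [0.096 0.11  0.116]
0.02 65 0.036 0.061 x@top [0.046 0.022 0.143] [0.126 0.136 0.142]
0.04 77 0.035 0.061 x@top [0.053 0.043 0.17 ] [0.153 0.163 0.169]
0.06 88 0.036 0.062 x@top [0.054 0.063 0.198] [0.181 0.19  0.195]
0.08 179 0.011 0.099 x@top [0.047 0.082 0.225] [0.162 0.21  0.222]
0.1 136 0.035 0.063 x@top [0.05  0.103 0.25 ] [0.23  0.242 0.249]
0.12 27 0.033 0.066 x@top [0.033 0.118 0.248] [0.244 0.246 0.248]
top small
-0.06 77 -0.077 -0.035 x@top [-0.048 -0.062  0.04 ] [0.033 0.036 0.039]
-0.04 74 -0.077 -0.034 x@top [-0.055 -0.038  0.058] [0.017 0.026 0.055]
-0.02 35 -0.066 -0.048 x@top [-0.052 -0.018  0.082] [0.069 0.077 0.082]
0.0 38 -0.065 -0.048 x@top [-0.057  0.002  0.108] [0.095 0.102 0.106]
0.02 42 -0.065 -0.048 x@top [-0.059  0.021  0.131] [0.119 0.126 0.13 ]
0.04 55 -0.066 -0.047 x@top [-0.056  0.043  0.155] [0.142 0.149 0.154]
0.06 58 -0.065 -0.047 x@top [-0.056  0.062  0.18 ] [0.167 0.174 0.178]
0.08 144 -0.1 -0.01 x@top [-0.051  0.077  0.2  ] [0.162 0.165 0.199]
scene tall
-0.04 10 0.063 0.066 x@top [ 0.063 -0.043  0.038] [0.031 0.035 0.038]
0.12 35 0.032 0.064 x@top [0.062 0.117 0.25 ] [0.243 0.246 0.249]
scene small
0.08 35 -0.069 -0.048 x@top [-0.06   0.078  0.201] [0.196 0.199 0.201]
```

```bash
cat >> h.py <<'E'
from scipy.spatial.transform import Rotation as Ro
yaw=.1885; c=np.array([.5406,-.0167,0])
Rb=Ro.from_euler('z',yaw).as_matrix()
def pose(tilt,top,s):   # tilt: axis lean to +y, top centre in bin frame, s: TCP distance from foot
    a=np.array([0,np.sin(tilt),np.cos(tilt)])
    y=np.array([1.,0,0]); z=-a; x=np.cross(y,z)
    return c+Rb@(np.array(top)-(.28-s)*a), Ro.from_matrix(Rb@np.stack([x,y,z],1))
def delta(p,r):
    from workcell import status
    s=status.read_state(); d=(r*Ro.from_rotvec(s["tcp_rot"]).inv()).as_rotvec()
    print("t",s["time"],"pos",s["tool_pos"].round(4),"F",s["wrist_force"].round(1),"w",round(s["width"],3))
    print("shift fs",((p-s["tool_pos"])/.1).round(3),"turn fs",(d/(np.pi/2)).round(4))
E
python3 - <<'E'
from h import *
top=(.0485,.117,.245);t=np.radians(37)
delta(*pose(t,top,.342)); delta(*pose(t,top,.222)); delta(*pose(0,top,.222))
E
```

```text
t 0.1 pos [ 0.2017 -0.6434  0.2301] F [ 0.3  0.3 -0.8] w 0.998
shift fs [3.576 7.874 0.644] turn fs [-0.3857  0.2292  0.8922]
t 0.1 pos [ 0.2017 -0.6434  0.2301] F [ 0.3  0.3 -0.8] w 0.998
shift fs [ 3.711  7.165 -0.314] turn fs [-0.3857  0.2292  0.8922]
t 0.1 pos [ 0.2017 -0.6434  0.2301] F [ 0.3  0.3 -0.8] w 0.998
shift fs [ 3.646  7.508 -0.431] turn fs [-8.000e-04 -1.200e-03  9.266e-01]
```

Request:
{"method": "move_arm", "body": {"deltas": [[[0, 0, 0], [0, 0, 0.6], -1], [[0, 0, 0.05], [0.1, 0.2, 1], -1], [[0, 0, 0.1], [0.35, 0.8, 1], -1], [[0, 0, 0.15], [0.5, 1, 1], -1]]}}

```text
time: 0.6
tool_pos: [0.2526, -0.5419, 0.3319]
tcp_rot: [3.027, 0.842, 0.001]
wrist_force: [-0.2, -0.7, -0.3]
width: 1.0
```

Request:
{"method": "move_arm", "body": {"deltas": [[[0, 0, 0.1], [0.25, 0.5, 0.3], -1], [[0, 0, 0.18], [0.5, 1, 0.6], -1]]}}

```text
time: 0.85
tool_pos: [0.3014, -0.4438, 0.3898]
tcp_rot: [-2.875, -1.26, -0.0]
wrist_force: [1.8, 0.3, 0.8]
width: 1.002
```

Request:
{"method": "move_arm", "body": {"deltas": [[[0, 0, 0.1], [0.25, 0.5, 0], -1], [[0, 0, 0.18], [0.5, 1, 0], -1]]}}

```text
time: 1.1
tool_pos: [0.3517, -0.344, 0.3907]
tcp_rot: [2.67, 1.653, 0.001]
wrist_force: [0.9, 0.2, 0.1]
width: 1.003
```

Request:
{"method": "move_arm", "body": {"deltas": [[[0, 0, 0.1], [0.25, 0.5, 0], -1], [[0, 0, 0.18], [0.5, 1, 0], -1]]}}

```text
time: 1.35
tool_pos: [0.4015, -0.2437, 0.39]
tcp_rot: [-2.411, -2.014, -0.0]
wrist_force: [1.4, -0.2, 0.2]
width: 0.999
```

Request:
{"method": "move_arm", "body": {"deltas": [[[0, 0, 0.1], [0.25, 0.5, 0], -1], [[0, 0, 0.18], [0.5, 1, 0], -1]]}}

```text
time: 1.6
tool_pos: [0.4515, -0.1438, 0.3901]
tcp_rot: [-2.103, -2.334, 0.0]
wrist_force: [0.4, -0.5, 0.3]
width: 0.999
```

Request:
{"method": "move_arm", "body": {"deltas": [[[0, 0, 0], [0.25, 0.5, 0], -1], [[0, 0, 0.05], [0.5, 1, 0], -1]]}}

```text
time: 1.85
tool_pos: [0.5015, -0.0438, 0.3901]
tcp_rot: [-2.012, -2.412, 0.0]
wrist_force: [1.0, -0.5, 0.2]
width: 0.999
```

Run:
```python
from h import *
top=(.0485,.117,.245);t=np.radians(37)
delta(*pose(t,top,.342))
```

```text
t 1.85 pos [ 0.5015 -0.0438  0.3901] F [ 1.  -0.5  0.2] w 0.999
shift fs [ 0.579  1.877 -0.955] turn fs [-0.404  -0.0755  0.0051]
```

Request:
{"method": "move_arm", "body": {"deltas": [[[-0.08, -0.015, 0], [0.2, 0.5, 0], -1], [[-0.18, -0.034, 0], [0.4, 1, 0], -1], [[-0.28, -0.052, 0], [0.5, 1, 0], -1], [[-0.404, -0.0755, 0.005], [0.5, 1, 0], -1], [[-0.404, -0.0755, 0.005], [0.5, 1, 0], -1]]}}

```text
time: 2.48
tool_pos: [0.5501, 0.057, 0.387]
tcp_rot: [1.646, 2.0, -0.557]
wrist_force: [-0.4, 0.1, -0.2]
width: 1.0
```

Request:
{"method": "move_arm", "body": {"deltas": [[[0, 0, 0], [0.05, 0.5, -0.2], -1], [[0, 0, 0], [0.079, 0.877, -0.6], -1], [[0, 0, 0], [0.079, 0.877, -0.955], -1], [[0, 0, 0], [0.079, 0.877, -0.955], -1]]}}

```text
time: 2.98
tool_pos: [0.5577, 0.1407, 0.292]
tcp_rot: [1.654, 1.996, -0.559]
wrist_force: [1.5, -0.9, -0.3]
width: 0.996
```

Run:
```python
from h import *
from workcell import read_camera, camera_info
top=(.0485,.117,.245);t=np.radians(37)
delta(*pose(t,top,.222))
im,d=read_camera("wrist");ci=camera_info("wrist");np.savez("w1.npz",im=im,d=d,**ci)
K,R,tt=ci["K"],ci["R"],ci["t"]
p,r=pose(t,top,.28); q=K@(R@p+tt); im=im.copy(); cv2.circle(im,tuple(int(v) for v in q[:2]/q[2]),3,(255,0,0),-1)
cv2.imwrite("pics/w1.png",im[:,:,::-1])
```

```text
t 2.975 pos [0.5577 0.1407 0.292 ] F [ 1.5 -0.9 -0.3] w 0.996
shift fs [ 0.151 -0.677 -0.933] turn fs [ 0.0006 -0.0031  0.002 ]
```

View pics/w1.png

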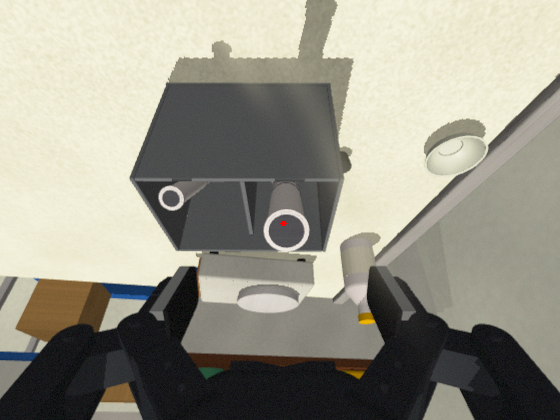

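The wrist view shows the ring of the tall end centred at (287,231), against a predicted (283,224). That's a few mm off, so I'll measure it with depth.

Run:
```python
from h import *
W=dict(np.load("w1.npz")); P=cloud(**W); Q=(P-c)@Rb
m=(W["im"].min(-1)>120)&(Q[...,2]>.225)&(Q[...,0]>.02)&(Q[...,0]<.08)&(W["d"]>0); m[:195]=0;m[260:]=0;m[:,:255]=0;m[:,320:]=0
a=np.array([0,.602,.799]); q=Q[m]; s=q@a; k=s>np.percentile(s,90)-.004
q=q[k]; v,u=np.nonzero(m); e=cv2.minEnclosingCircle(np.stack([u[k],v[k]],1).astype(np.float32)); print(k.sum(),e,s.max())
print(q.mean(0),(q.min(0)+q.max(0))/2, "depth",W["d"][m][k].mean())
```

```text
621 ((286.30364990234375, 229.7910919189453), 22.697404861450195) 0.2724236625096048
[0.05048505 0.11821819 0.24930467] [0.05049147 0.1166482  0.24976526] depth 0.21347171
```

Run:
```python
from h import *
delta(*pose(np.radians(37),(.05,.1165,.248),.222))
```

```text
t 3.025 pos [0.5588 0.1408 0.2946] F [-0.9 -0.1 -0.2] w 1.005
shift fs [ 0.156 -0.679 -0.929] turn fs [-0.     -0.0006  0.0022]
```

Request:
{"method": "move_arm", "body": {"deltas": [[[0, 0, 0], [0.04, -0.17, -0.23], -1], [[0, 0, 0], [0.08, -0.34, -0.46], -1], [[0, 0, 0], [0.12, -0.51, -0.7], -1], [[0, 0, 0], [0.156, -0.68, -0.93], -1], [[0, 0, 0], [0.156, -0.68, -0.93], -1], [[0, 0, 0], [0.156, -0.68, -0.93], -1]]}}

```text
time: 3.78
tool_pos: [0.576, 0.0742, 0.2045]
tcp_rot: [1.655, 1.991, -0.547]
wrist_force: [0.3, -0.8, 0.3]
width: 0.997
```

Run:
```python
from h import *
from workcell import read_camera
delta(*pose(np.radians(37),(.05,.1165,.248),.222))
im,d=read_camera("wrist"); cv2.imwrite("pics/w2.png",im[:,:,::-1])
```

```text
t 3.775 pos [0.576  0.0742 0.2045] F [ 0.3 -0.8  0.3] w 0.997
shift fs [-0.016 -0.014 -0.029] turn fs [-0.0013  0.0032  0.0018]
```

View pics/w2.png

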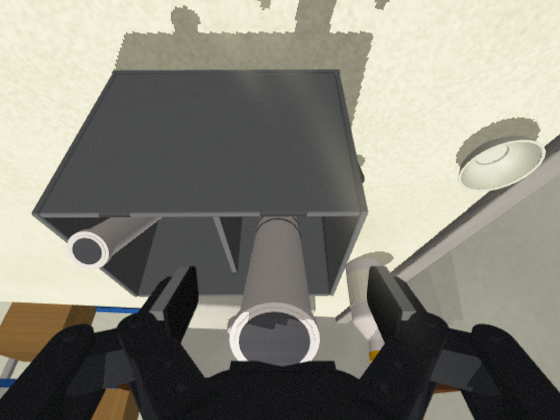

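The shaft is between the fingers with its end ring at (275,338), and the small cylinder is clear of them. Closing now.

Request:
{"method": "move_arm", "body": {"deltas": [[[0, 0, 0], [0, 0, 0], 0], [[0, 0, 0], [0, 0, 0], 0.5], [[0, 0, 0], [0, 0, 0], 1], [[0, 0, 0], [0, 0, 0], 1], [[0, 0, 0], [0, 0, 0], 1], [[0, 0, 0], [0, 0, 0], 1], [[0, 0, 0], [0, 0, 0], 1], [[0, 0, 0], [0, 0, 0], 1]], "grip_force": 60}}

```text
time: 4.82
tool_pos: [0.5746, 0.0743, 0.2022]
tcp_rot: [1.653, 1.993, -0.551]
wrist_force: [-3.1, 3.1, 5.7]
width: 0.338
```

Run:
```python
from h import *
from workcell import status
s=status.read_state(); b=Rb.T@(s["tool_pos"]-c); a=-Rb.T@Ro.from_rotvec(s["tcp_rot"]).as_matrix()[:,2]
f=b-.222*a; print("foot",f,"axis",a, "tcp bin",b)
def go(foot,tilt):
    a=np.array([0,np.sin(tilt),np.cos(tilt)]); print(foot.round(3)); delta(*pose(tilt,foot+.28*a,.222))
f1=f+[0,.01,.035]; t0=np.radians(37); go(f1,t0)
f2=np.array([.05,0,.045])
for k in(.25,.5,.75,1): go(f1*(1-k)+f2*k,t0*(1-k))
```

```text
foot [ 0.0504776  -0.05059213  0.02489285] axis [-7.53468454e-05  6.01605477e-01  7.98793368e-01] tcp bin [0.05046087 0.08296429 0.20222498]
[ 0.05  -0.041  0.06 ]
t 4.825 pos [0.5746 0.0743 0.2022] F [-3.1  3.1  5.7] w 0.338
shift fs [-0.019  0.099  0.35 ] turn fs [-0.0004  0.001   0.0013]
[ 0.05  -0.03   0.056]
t 4.825 pos [0.5746 0.0743 0.2022] F [-3.1  3.1  5.7] w 0.338
shift fs [ 0.018 -0.099  0.504] turn fs [0.1006 0.0201 0.0013]
[ 0.05  -0.02   0.052]
t 4.825 pos [0.5746 0.0743 0.2022] F [-3.1  3.1  5.7] w 0.338
shift fs [ 0.059 -0.323  0.607] turn fs [0.2016 0.0393 0.0014]
[ 0.05  -0.01   0.049]
t 4.825 pos [0.5746 0.0743 0.2022] F [-3.1  3.1  5.7] w 0.338
shift fs [ 0.104 -0.565  0.656] turn fs [0.3026 0.0584 0.0015]
[0.05  0.    0.045]
t 4.825 pos [0.5746 0.0743 0.2022] F [-3.1  3.1  5.7] w 0.338
shift fs [ 0.151 -0.816  0.648] turn fs [0.4036 0.0776 0.0015]
```

Request:
{"method": "move_arm", "body": {"deltas": [[[0, 0, 0], [-0.01, 0.04, 0.12], 1], [[0, 0, 0], [-0.015, 0.07, 0.24], 1], [[0, 0, 0], [-0.02, 0.1, 0.35], 1], [[0, 0, 0], [-0.02, 0.1, 0.35], 1], [[0.05, 0.01, 0], [0, 0, 0.43], 1], [[0.1, 0.02, 0.001], [0.018, -0.1, 0.5], 1], [[0.15, 0.03, 0.001], [0.04, -0.21, 0.56], 1], [[0.2, 0.039, 0.001], [0.06, -0.32, 0.61], 1], [[0.25, 0.049, 0.001], [0.08, -0.44, 0.635], 1], [[0.303, 0.058, 0.001], [0.104, -0.565, 0.656], 1], [[0.353, 0.068, 0.001], [0.13, -0.69, 0.655], 1], [[0.404, 0.078, 0.001], [0.151, -0.816, 0.65], 1], [[0.404, 0.078, 0.001], [0.151, -0.816, 0.65], 1], [[0.404, 0.078, 0.001], [0.151, -0.816, 0.65], 1]]}}

```text
time: 6.58
tool_pos: [0.5893, -0.0074, 0.2664]
tcp_rot: [-2.003, -2.419, 0.002]
wrist_force: [0.5, 0.9, -1.8]
width: 0.336
```

Run:
```python
from h import *
from workcell import read_camera,camera_info
delta(*pose(0,(.05,0,.285),.222))
ims=[]
for n in("scene","top"):
    im,d=read_camera(n); np.savez(n+"1.npz",im=im,d=d,**camera_info(n)); ims.append(im[80:320,150:400])
cv2.imwrite("pics/up.png",cv2.resize(np.hstack(ims),None,fx=1.6,fy=1.6)[:,:,::-1])
```

```text
t 6.575 pos [ 0.5893 -0.0074  0.2664] F [ 0.5  0.9 -1.8] w 0.336
shift fs [ 0.004  0.001 -0.394] turn fs [ 0.0002 -0.0013  0.0004]
```

View pics/up.png

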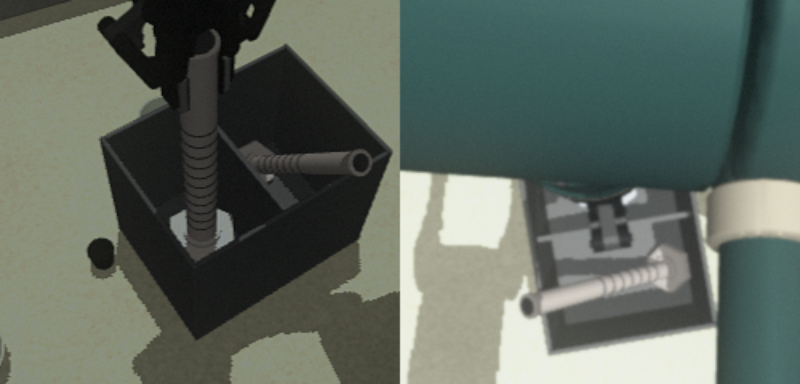

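The tall cylinder now hangs upright in its compartment and the small one hasn't moved. Lowering until it touches the floor.

Request:
{"method": "move_arm", "body": {"deltas": [[[0, 0, 0], [0, 0, -0.12], 1], [[0, 0, 0], [0, 0, -0.24], 1], [[0, 0, 0], [0, 0, -0.33], 1], [[0, 0, 0], [0, 0, -0.33], 1], [[0, 0, 0], [0, 0, -0.33], 1]]}}

```text
time: 7.3
tool_pos: [0.5899, -0.0075, 0.234]
tcp_rot: [-2.003, -2.42, -0.0]
wrist_force: [-0.2, -0.2, -1.0]
width: 0.336
```

Request:
{"method": "move_arm", "body": {"deltas": [[[0, 0, 0], [0, 0, -0.02], 1], [[0, 0, 0], [0, 0, -0.04], 1], [[0, 0, 0], [0, 0, -0.04], 1]]}}

```text
time: 7.68
tool_pos: [0.5897, -0.0075, 0.2298]
tcp_rot: [-2.002, -2.419, 0.0]
wrist_force: [-0.4, 0.5, -2.5]
width: 0.335
```

Run:
```python
from h import *
from workcell import read_camera,camera_info
delta(*pose(0,(.05,0,.285),.222))
im,d=read_camera("scene"); P=cloud(im,d,**camera_info("scene")); Q=(P-c)@Rb
# shaft front-surface points per height slice
m=(d>0)&(abs(Q[...,0]-.05)<.03)&(abs(Q[...,1])<.03)
for z in np.arange(.09,.21,.02):
    q=Q[m&(abs(Q[...,2]-z)<.005)]; print(round(z,2),len(q),q.mean(0).round(4) if len(q) else'')
f=Q[(d>0)&(abs(Q[...,0]-.05)<.04)&(abs(Q[...,1])<.04)&(Q[...,2]<.04)]
print("foot surface z pct",np.percentile(f[:,2],[5,25,50,75,95]).round(4))
```

```text
t 7.675 pos [ 0.5897 -0.0075  0.2298] F [-0.4  0.5 -2.5] w 0.335
shift fs [ 0.001  0.002 -0.028] turn fs [-0.0004 -0.0006  0.0003]
0.09 63 [0.0537 0.0095 0.0902]
0.11 67 [0.0531 0.0102 0.11  ]
0.13 66 [0.0549 0.0099 0.1302]
0.15 73 [0.0532 0.0101 0.1505]
0.17 89 [0.0537 0.0094 0.1703]
0.19 84 [0.0545 0.0098 0.1901]
foot surface z pct [0.0052 0.0162 0.0178 0.0241 0.0368]
```

Request:
{"method": "move_arm", "body": {"deltas": [[[0, 0, 0], [0, 0, -0.01], 1], [[0, 0, 0], [0, 0, -0.02], 1], [[0, 0, 0], [0, 0, -0.02], 1], [[0, 0, 0], [0, 0, -0.02], 1]]}}

```text
time: 8.22
tool_pos: [0.5899, -0.0075, 0.2282]
tcp_rot: [-2.003, -2.42, -0.0]
wrist_force: [-1.1, -0.8, 0.6]
width: 0.336
```

Request:
{"method": "move_arm", "body": {"deltas": [[[0, 0, 0], [0, 0, -0.01], 1], [[0, 0, 0], [0, 0, -0.01], 1]]}}

```text
time: 8.48
tool_pos: [0.5901, -0.0075, 0.2282]
tcp_rot: [-2.003, -2.42, -0.001]
wrist_force: [-1.5, 0.0, 5.6]
width: 0.335
```

Request:
{"method": "move_arm", "body": {"deltas": [[[0, 0, 0], [0, 0, -0.01], 1], [[0, 0, 0], [0, 0, -0.01], 1]]}}

```text
time: 8.72
tool_pos: [0.5903, -0.0075, 0.2282]
tcp_rot: [2.003, 2.42, 0.002]
wrist_force: [-2.9, -0.3, 9.2]
width: 0.336
```

Request:
{"method": "move_arm", "body": {"deltas": [[[0, 0, 0], [0, 0, 0.01], 1], [[0, 0, 0], [0, 0, 0.018], 1], [[0, 0, 0], [0, 0, 0.018], 1]], "grip_force": 20}}

```text
time: 9.1
tool_pos: [0.5901, -0.0075, 0.2282]
tcp_rot: [-2.003, -2.42, -0.001]
wrist_force: [-1.8, 0.5, 4.8]
width: 0.339
```

Request:
{"method": "move_arm", "body": {"deltas": [[[0, 0, 0], [0, 0, 0], 0.3], [[0, 0, 0], [0, 0, 0], 0.2], [[0, 0, 0], [0, 0, 0], 0.1], [[0, 0, 0], [0, 0, 0], 0], [[0, 0, 0], [0, 0, 0], -0.2], [[0, 0, 0], [0, 0, 0], -0.4], [[0, 0, 0], [0, 0, 0], -0.7], [[0, 0, 0], [0, 0, 0], -1], [[0, 0, 0], [0, 0, 0], -1]]}}

```text
time: 10.22
tool_pos: [0.5898, -0.0075, 0.2277]
tcp_rot: [-2.002, -2.42, 0.0]
wrist_force: [0.9, -1.0, 0.1]
width: 1.002
```

Run:
```python
from h import *
from workcell import read_camera,camera_info
delta(*pose(0,(.05,0,.285),.222))
ims=[]
for n in("scene","wrist"):
    im,d=read_camera(n); ims.append(im[20:420,100:500] if n=="wrist" else im[50:300,170:420])
cv2.imwrite("pics/rel.png",np.hstack([cv2.resize(i,(400,400)) for i in ims])[:,:,::-1])
```

```text
t 10.225 pos [ 0.5898 -0.0075  0.2277] F [ 0.9 -1.   0.1] w 1.002
shift fs [-0.001  0.001 -0.007] turn fs [-0.0004 -0.0005  0.0002]
```

View pics/rel.png

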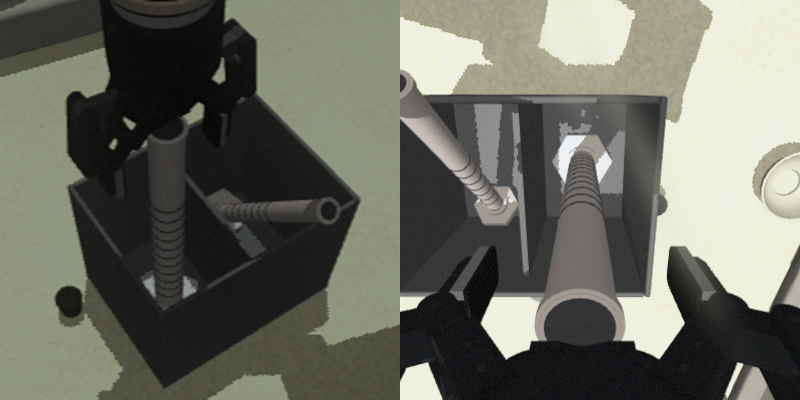

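It stands free between the open fingers. Backing straight up.

Request:
{"method": "move_arm", "body": {"deltas": [[[0, 0, 0], [0, 0, 0.2], -1], [[0, 0, 0], [0, 0, 0.5], -1], [[0, 0, 0], [0, 0, 0.8], -1], [[0, 0, 0], [0, 0, 1], -1]]}}

```text
time: 10.82
tool_pos: [0.5906, -0.0075, 0.3312]
tcp_rot: [2.002, 2.419, 0.003]
wrist_force: [1.2, -0.4, 0.0]
width: 0.997
```

Request:
{"method": "move_arm", "body": {"deltas": [[[0, 0, 0], [0, 0, 0.4], -1], [[0, 0, 0], [0, -0.5, 0.8], -1], [[0, 0, 0], [0, -1, 0.8], -1]]}}

```text
time: 11.2
tool_pos: [0.5913, -0.1081, 0.4135]
tcp_rot: [1.996, 2.417, 0.006]
wrist_force: [0.6, 0.1, -0.1]
width: 0.998
```

Request:
{"method": "move_arm", "body": {"deltas": [[[0, 0, 0], [-0.2, -0.5, 0], -1], [[0, 0, 0], [-0.4, -1, 0], -1], [[0, 0, 0], [-0.4, -1, 0], -1]]}}

```text
time: 11.58
tool_pos: [0.5484, -0.2107, 0.4083]
tcp_rot: [-2.009, -2.415, 0.002]
wrist_force: [0.2, 0.6, -0.7]
width: 1.004
```

Run:
```python
from h import *
from workcell import read_camera,camera_info
delta(*pose(0,(.05,0,.285),.222))
ims=[]
for n in("scene","top"):
    im,d=read_camera(n); ims.append(im[50:320,150:420]); Q=(cloud(im,d,**camera_info(n))-c)@Rb
    m=(d>0)&(abs(Q[...,0]-.05)<.04)&(abs(Q[...,1])<.05)&(Q[...,2]<.32)
    for z in(.09,.13,.17,.21,.25):
        q=Q[m&(abs(Q[...,2]-z)<.005)]; print(n,z,len(q),q.mean(0).round(4) if len(q)>5 else'')
    q=Q[m&(Q[...,2]>.272)]; print("top end",len(q),np.median(q,0).round(4) if len(q) else '')
    D=np.load(n+"0.npz"); Q0=(cloud(**D)-c)@Rb
    k=lambda Q,d:(d>0)&(Q[...,0]>-.09)&(Q[...,0]<-.02)&(Q[...,1]>.09)&(Q[...,2]>.18)
    for A,dd in((Q0,D["d"]),(Q,d)): q=A[k(A,dd)]; print("small end",len(q),np.median(q,0).round(4) if len(q) else'')
cv2.imwrite("pics/end.png",np.hstack([cv2.resize(i,(400,400)) for i in ims])[:,:,::-1])
```

```text
t 11.575 pos [ 0.5484 -0.2107  0.4083] F [ 0.2  0.6 -0.7] w 1.004
shift fs [ 0.414  2.034 -1.813] turn fs [ 0.0003 -0.0006  0.0035]
scene 0.09 64 [0.0542 0.0097 0.0903]
scene 0.13 60 [0.0535 0.0106 0.1298]
scene 0.17 96 [0.054  0.0105 0.1695]
scene 0.21 99 [0.0538 0.0106 0.21  ]
scene 0.25 122 [0.0537 0.0104 0.2501]
top end 597 [0.0499 0.0042 0.2848]
small end 36 [-0.0587  0.0915  0.1886]
small end 36 [-0.0585  0.0917  0.1891]
top 0.09 4 
top 0.13 5 
top 0.17 6 [ 0.0368 -0.0017  0.1663]
top 0.21 12 [0.0369 0.002  0.209 ]
top 0.25 8 [0.0359 0.0021 0.2493]
top end 598 [0.0499 0.0014 0.2841]
small end 28 [-0.0556  0.0919  0.1884]
small end 30 [-0.0556  0.0919  0.1885]
```

View pics/end.png

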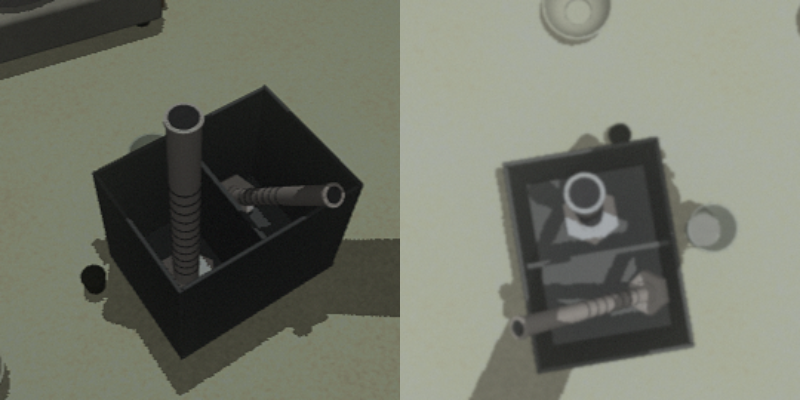

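Both views show the tall cylinder upright, with its top at z = 0.284–0.285. The small one is where it was, and the arm is clear.

```bash
python3 -c "
from workcell import order; print(order.finish_job())"
```

```text
the job is handed in; nothing more can be done
None
```

I gripped the tall cylinder along its shaft at the end above the rim and lifted it about 35 mm inside the bin. I then tipped it upright, lowered it until it touched the floor, released it and backed the arm away. I handed the job in at about 12 s on the robot's clock; it gives no verdict.

The last checks from the scene and top cameras, after release and with the arm clear, showed:
- **Tall cylinder:** its top end is at z = 0.284–0.285 m (0.285 m is standing flat). It is vertical to within about 0.5°, at x ≈ 0.050 m and y ≈ 0.00 m in the bin's frame.
- **Small cylinder:** its free end is within 1 mm of where it started.

No check failed. The only disagreement was a difference of about 3 mm in y between the two cameras' readings of the tall cylinder's top.

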